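# Push the ring blocks up to the torch stop

### The arm

A 7-joint arm with a two-finger parallel gripper is mounted at the origin on the work surface. World frame = base frame: x ahead of the robot, y to its left, z up, the work surface at z = 0. Lengths are in m, angles in degrees, forces in N, time in s.
With the tool pointing down it reaches from about 0.4 to 0.85 m from the base axis. Payload 4.4 kg.
Tool frame: the origin (TCP) lies midway between the tips of the shut fingers; the grasp point (between the pads) lies 19 mm behind it; z points along the fingers, y is the line along which they close (so a half turn about z gives the same grasp; the last joint's range is limited). The gripper opens to 94 mm and grips with 3 to 60 N. Pads are 16 mm wide; open, the fingers measure 119 mm over their backs; the gripper's body (75 mm by 177 mm) begins 78 mm behind the grasp point.
Start: joints at [59.599, 36.005, 2.206, 86.941, -1.547, 57.084, -1.146], TCP at [0.291, -0.581, 0.205] pointing down, gripper open.
Joint ranges: [-175.42, 175.42], [-21.48, 121.26], [-71.46, 75.88], [10.55, 141.38], [-63.04, 243.04], [13.31, 113.54], [-168.57, 168.57]. Speed limits (degrees/s): [147.25, 147.25, 180, 180, 180, 180, 180].

### API

Orientations are given as [roll, pitch, yaw] about the fixed x, y, z axes, in that order (R = Rz(yaw) Ry(pitch) Rx(roll)).
In Python, from workcell import status, vision, manip gives the robot as it stands.
- The arm moves only by the tool carry_out, never from a script. Its argument "deltas" is a list of rows, each a list of 6 numbers: the shift along the world's x, y, z in cm, then the turn, a rotation vector about the world's x, y, z in degrees. In form: [[x, y, z, ax, ay, az], ...]. A call has 1 to 20 rows; each row shifts and turns the commanded pose from where the row before left it; what a row does not reach is not made up. A row lasts 1/12 s, in which the tool goes at most 41.7 mm and 7.16 degrees, less where a joint would pass 70% of its speed; a pose out of reach is approached as far as the arm can. A call with a gripper value outside its range is refused whole. "fingers" is the opening, from 0 (shut) to 1 (fully open), set as the call begins (left out, the last holds). The fingers move at their own pace and stop on an object; "squeeze" is the grip in N (left out, the last holds). Time passes only in rows, so rows that do not move let the fingers close. It gives the time, the measured TCP pose, the force, the opening and the grip force at its end, in the units of the state.
- status.observe(): the state, without advancing time (a new reading comes with each control period).
- vision.snapshot(name): name is "scene" or "top" or "wrist"; returns a dict with "color" (420x560x3 uint8, red, green, blue), "depth" (420x560 float32, m along the optical axis (not along the pixel's ray), 0 where there is no reading), "fovy" (degrees; the focal length in pixels is half the picture's height over the tangent of half this angle, whatever the lens; pixels are square), "cx", "cy" (the principal point, pixels), "xyz" and "orientation" of the camera in the world; the wrist camera has in their place "T_tool_cam" (4x4, takes a point from camera to tool coordinates, whose origin is the TCP and whose axes are the flange's). Camera axes: x right, y up, looking along -z (the intrinsics and any distortion apply to the point x, -y, -z); pixel columns grow to the right and rows downward; lengths in m; the calibration is good to about 2 mm. A picture is of the moment at which its call begins: read the wrist's pose just before it.
- manip.hand_in(): hands the job in; it is judged then, once.
The state is a dict: "clock": time; "joint_positions": joint angles; "joint_velocities": joint speeds; "effort": joint torques, N m; "ee_pos": TCP position; "eef_rot": TCP orientation; "wrist_force": force on the tool from outside, world axes, zero at the start; "ft_torque": the same for the moment, N m; "grip_width": finger opening in m; "gripper_force": force on a finger pad.
Only numpy, scipy, OpenCV 4.12 (cv2) and the standard library are available. Lean on these libraries where they do the work, as an engineer would, in place of code of your own. Each camera call takes 0.05 s, during which the arm holds its last target. There are 200 camera calls.

### The job

Push the row of four soldering blocks along the aluminium rail as one train, up to the red end stop under the torch, so that the front block is fully home against the stop and no gaps are left in the row. Push with the fingertips against the rear block only: touch none of the other three, and do not lift or tip any block. Leave the flux bottle, ring cone and spare block where they are, and finish with the hand clear.

Things in the scene. Friction and masses are not known exactly. Their poses are not given: they have to be found in the camera images.
- rail: Fixed aluminium U-channel, 420 mm long, 56 mm wide. Origin: centre of its underside, on the bench. x runs along it towards the end stop, y across, z up. Floor 6 mm above the bench; side walls 6 mm thick, tops 18 mm above the bench, 44 mm apart inside. Ends open; at least 65 mm of empty channel lies behind the row.
- stop: Fixed end stop in the channel: red block 24 mm long, 43 wide, 32 high, with thumbscrew and unlit torch above, up to 155 mm over the bench. Its place along the rail varies. Origin: on the channel floor, mid-width, in the face that the row must meet; axes parallel to the rail's; the stop lies on the +x side of that face.
- block1: The front block (nearest the stop): loose, 40 x 40 mm, 32 mm high, charcoal black, with a fixed upright silver ring with red stone, up to 56 mm above its underside. Origin: centre of the underside; x along the rail to the stop. About 0.12 kg, slides with dry friction. The four start touching in a row, 50 to 165 mm short of the stop.
- block2: The second block: loose, 40 x 40 mm, 32 mm high, cream, with a fixed upright silver ring with amber stone, up to 56 mm above its underside. Origin: centre of the underside; x along the rail to the stop. About 0.12 kg, slides with dry friction. The four start touching in a row, 50 to 165 mm short of the stop.
- block3: The third block: loose, 40 x 40 mm, 32 mm high, charcoal black, with a fixed upright silver ring with green stone, up to 56 mm above its underside. Origin: centre of the underside; x along the rail to the stop. About 0.12 kg, slides with dry friction. The four start touching in a row, 50 to 165 mm short of the stop.
- block4: The rear block (farthest from the stop, the one to push): loose, 40 x 40 mm, 32 mm high, cream, with a fixed upright silver ring with blue stone, up to 56 mm above its underside. Origin: centre of the underside; x along the rail to the stop. About 0.12 kg, slides with dry friction. The four start touching in a row, 50 to 165 mm short of the stop.
- flux_bottle: Bystander: loose clear bottle with an orange cap, 44 mm wide, 85 mm high, on the bench beside the rail. Origin: centre of the underside.
- ring_cone: Bystander: loose pale wooden ring cone, foot 48 mm wide, 80 mm high, on the bench beside the rail. Origin: centre of the underside.
- spare_block: Bystander: loose charcoal block without a ring, 70 x 40 x 28 mm, on the bench on the robot's side of the rail. Origin: centre of the underside.
There are look-alikes about, which are no part of the job. Leave any pink look-alike of the block4 alone.

How it is judged:
By the outcome, as a careful person would: the job done as asked, in the order asked, and still so for the second after the job is handed in, with the robot touching nothing.
It also fails if it takes over 35 s, if anything falls off the work surface, if the arm or the gripper's body presses on something with over 40 N, if the wrist force passes 120 N, or if a joint passes its speed limit or range.

## Working session

There is one attempt and no reset: what is moved stays moved. The work goes in short steps, Python scripts to look and compute and a tool call to move; the robot and the scene stay as the last step left them, time stands still between calls to the robot, and variables do not carry over. Pictures are saved under pics/ and viewed, at most 10 in all, crops included, and the job is handed in when it is done.

Besides the shell and the picture viewer there is one more tool, called after "Request:" as a command line: name --pt "numbers of a row" for each row, then --argument value for the rest. carry_out: Moves the arm, as the interface text tells. Its arguments: {"type":"object","properties":{"deltas":{"type":"array"},"fingers":{"type":"number"},"squeeze":{"type":"number"}},"required":["deltas"]}

```bash
mkdir -p pics; ls
cat > h.py <<'E'
import numpy as np, cv2, pickle
from scipy.spatial.transform import Rotation as R
from workcell import status, vision, manip
def snap(n,tag):
    s=status.observe(); d=vision.snapshot(n)
    if 'T_tool_cam' in d:
        T=np.eye(4);T[:3,:3]=R.from_euler('xyz',s['eef_rot'],degrees=True).as_matrix();T[:3,3]=s['ee_pos'];T=T@np.array(d['T_tool_cam'])
    else:
        T=np.eye(4);T[:3,3]=d['xyz'];o=np.array(d['orientation'],float)
        T[:3,:3]=o if o.shape==(3,3) else R.from_euler('xyz',o,degrees=True).as_matrix()
    d['T']=T
    pickle.dump(d,open(f'pics/{tag}.pkl','wb'))
    cv2.imwrite(f'pics/{tag}.png',d['color'][:,:,::-1]); return d
def load(tag): return pickle.load(open(f'pics/{tag}.pkl','rb'))
def ray(d,u,v):
    f=d['color'].shape[0]/2/np.tan(np.radians(d['fovy'])/2)
    p=np.array([[[u,v]]],float)
    K=np.array([[f,0,d['cx']],[0,f,d['cy']],[0,0,1.]])
    q=cv2.undistortPoints(p,K,np.array(d.get('distortion',np.zeros(5)),float))[0,0]
    return d['T'][:3,3], d['T'][:3,:3]@np.array([q[0],-q[1],-1.])
def plane(d,u,v,z):
    o,r=ray(d,u,v); return o+r*(z-o[2])/r[2]
def dep(d,u,v):
    o,r=ray(d,u,v); return o+r*d['depth'][int(round(v)),int(round(u))]
E
python3 - <<'E'
from h import *
for n in('scene','top','wrist'):
    d=snap(n,n+'0'); print(n,{k:v for k,v in d.items() if k not in('color','depth')})
print(status.observe())
E
```

```text
pics
scene {'fovy': 52.6300830754119, 'cx': 271.52844375251544, 'cy': 210.22309502217425, 'xyz': array([1.04468477, 0.23763257, 0.72353077]), 'orientation': array([ 35.56321535,   0.86047514, 111.81834356]), 'T': array([[-0.37162316, -0.75844883,  0.53539854,  1.04468477],
       [ 0.92826219, -0.29423143,  0.22750202,  0.23763257],
       [-0.01501756,  0.58153524,  0.81338259,  0.72353077],
       [ 0.        ,  0.        ,  0.        ,  1.        ]])}
top {'fovy': 52.35205456462345, 'cx': 279.85890545261293, 'cy': 210.5256526009967, 'xyz': array([0.4991911 , 0.03788037, 0.78729522]), 'orientation': array([  6.96899296,   1.62096427, -88.70707174]), 'T': array([[ 0.02255491,  0.99243669, -0.12066773,  0.4991911 ],
       [-0.99934534,  0.01896594, -0.03080898,  0.03788037],
       [-0.02828739,  0.12128363,  0.99221475,  0.78729522],
       [ 0.        ,  0.        ,  0.        ,  1.        ]])}
wrist {'fovy': 59.89238690834466, 'cx': 282.7820344273512, 'cy': 205.2283141670898, 'T_tool_cam': array([[ 6.82963665e-04,  9.62734514e-01,  2.70447386e-01,
         8.04498383e-02],
      
[... 525 characters left out ...]
positions': array([59.59829489, 36.04560237,  2.20059843, 86.97943093, -1.54636317,
       57.08475911, -1.14617821]), 'joint_velocities': array([ 0.0172055 , -0.08951356, -0.04213747, -0.23298613,  0.01104106,
       -0.00424106,  0.04209088]), 'effort': array([ 4.85148812e-04, -5.50095356e+01,  1.14434626e+00, -1.86816537e+01,
       -5.22593397e-02,  2.09837331e-02,  7.07680510e-05]), 'ee_pos': array([ 0.29119769, -0.58058372,  0.20479655]), 'eef_rot': array([-1.79919788e+02, -6.17987576e-04,  2.66336843e+01]), 'wrist_force': array([-0.26888076,  0.3925945 , -0.36138793]), 'ft_torque': array([-0.00708566,  0.04878567, -0.07623631]), 'gripper_force': 0.0, 'grip_width': 0.09447493979512836}
```

View pics/top0.png

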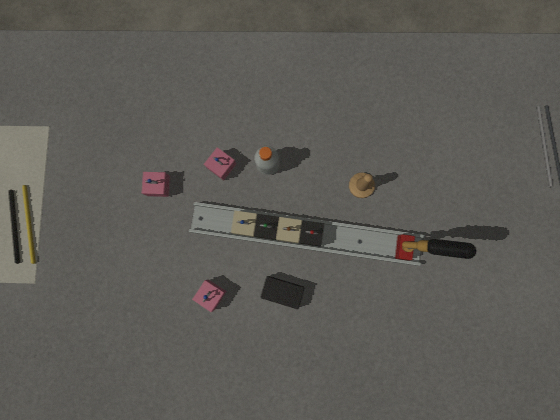

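View pics/scene0.png

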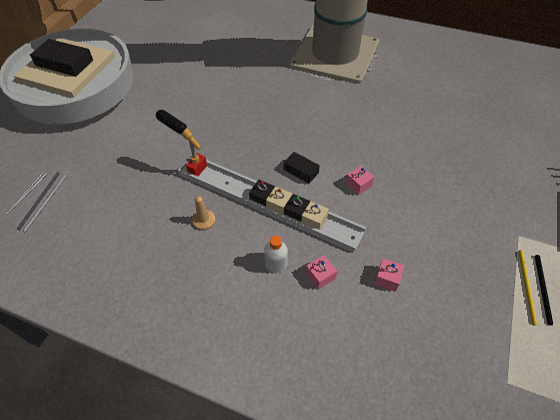

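The top view shows the rail running from (193,218) to the red stop at (405,247). In it are cream/blue at (243,222), black/green at (266,226), cream/amber at (289,229) and black/red at (312,233). The pink look-alikes with blue stones lie off the rail at (154,183), (220,163) and (208,296). The scene view agrees: block4 is at (315,214), and the row and stop are to the left. So block4 is the cream block with the blue stone at the rear of the row, which I'll confirm in a crop.

```bash
cat > m.py <<'E'
from h import *
t,s=load('top0'),load('scene0')
def tri(a,b):
    o1,r1=ray(t,*a);o2,r2=ray(s,*b)
    k=np.linalg.lstsq(np.c_[r1,-r2],o2-o1,rcond=None)[0]
    p,q=o1+k[0]*r1,o2+k[1]*r2
    return ((p+q)/2*1000).round(1),round(np.linalg.norm(p-q)*1000,1)
def blobs(d,lo,hi,amin):
    h=cv2.cvtColor(d['color'],cv2.COLOR_RGB2HSV); m=cv2.inRange(h,lo,hi)
    m=cv2.morphologyEx(m,cv2.MORPH_OPEN,np.ones((2,2)))
    n,l,st,c=cv2.connectedComponentsWithStats(m)
    return [(c[i].round(1),st[i].tolist(),l==i) for i in range(1,n) if st[i,4]>amin]
for nm,d in(('top',t),('scene',s)):
    print(nm)
    for cn,lo,hi in(('cream',(15,40,110),(32,130,255)),('red',(0,170,90),(4,255,255)),('alu',(85,5,110),(120,60,255))):
        for c,st,m in blobs(d,lo,hi,60):
            r=cv2.minAreaRect(np.argwhere(m)[:,::-1].astype(np.float32))
            z={'cream':.038,'red':.038,'alu':.018}[cn]
            print(cn,c,st,'rect',cv2.boxPoints(r).round(1).tolist(),'xy',(plane(d,*c,z)*1000).round(1))
    for u,v in ((243,222),(315,214)) if nm=='top' else ((315,214),):
        print('hsv',cv2.cvtColor(d['color'],cv2.COLOR_RGB2HSV)[v,u-8],d['depth'][v,u])
a=t['color'][190:270,180:430];b=s['color'][150:255,170:375]
a=cv2.resize(a,(780,250),interpolation=cv2.INTER_CUBIC);b=cv2.resize(b,(642,330),interpolation=cv2.INTER_CUBIC)
o=np.zeros((590,780,3),np.uint8);o[:250]=a;o[255:585,:642]=b
cv2.imwrite('pics/crop0.png',o[:,:,::-1])
E
python3 m.py
```

```text
top
cream [360.2 186.1] [350, 174, 24, 25, 371] rect [[347.79998779296875, 175.89999389648438], [370.0, 172.1999969482422], [374.1000061035156, 196.3000030517578], [351.79998779296875, 200.0]] xy [636.6 -80.1  38. ]
cream [243.7 224. ] [232, 212, 25, 25, 435] rect [[231.6999969482422, 233.39999389648438], [234.89999389648438, 211.0], [256.70001220703125, 214.10000610351562], [253.5, 236.5]] xy [565.1 124.4  38. ]
cream [288.6 230.4] [277, 218, 25, 25, 434] rect [[276.6000061035156, 239.89999389648438], [279.79998779296875, 217.39999389648438], [301.8999938964844, 220.60000610351562], [298.70001220703125, 243.10000610351562]] xy [555.4  45.   38. ]
red [405.4 248.2] [397, 236, 18, 25, 225] rect [[396.70001220703125, 258.70001220703125], [399.29998779296875, 234.89999389648438], [414.8999938964844, 236.6999969482422], [412.29998779296875, 260.5]] xy [ 528.7 -158.1   38. ]
hsv [ 23  56 141] 0.7332803
hsv [36 13 96] 0.79086155
scene
cream [364.    7.8] [360, 0, 8, 17, 72] rect [[359.29998779296875, 15.5], [364.0, -0.8999999761581421], [368.70001220703125, 0.5], [364.0, 16.899999618530273
[... 674 characters left out ...]
xy [560.6  53.4  38. ]
cream [206.1 217.8] [195, 198, 21, 32, 293] rect [[194.5, 228.10000610351562], [198.39999389648438, 197.6999969482422], [217.8000030517578, 200.1999969482422], [213.89999389648438, 230.6999969482422]] xy [657.  -67.2  38. ]
cream [317.6 214.8] [303, 202, 27, 27, 319] rect [[302.1000061035156, 216.39999389648438], [312.79998779296875, 199.0], [332.70001220703125, 211.3000030517578], [322.0, 228.60000610351562]] xy [570.9 134.5  38. ]
red [199.1 165.9] [188, 156, 20, 20, 175] rect [[187.0, 166.10000610351562], [199.3000030517578, 152.0], [211.10000610351562, 162.3000030517578], [198.8000030517578, 176.39999389648438]] xy [ 541.  -143.1   38. ]
hsv [ 20  72 189] 0.8360795
```

View pics/crop0.png

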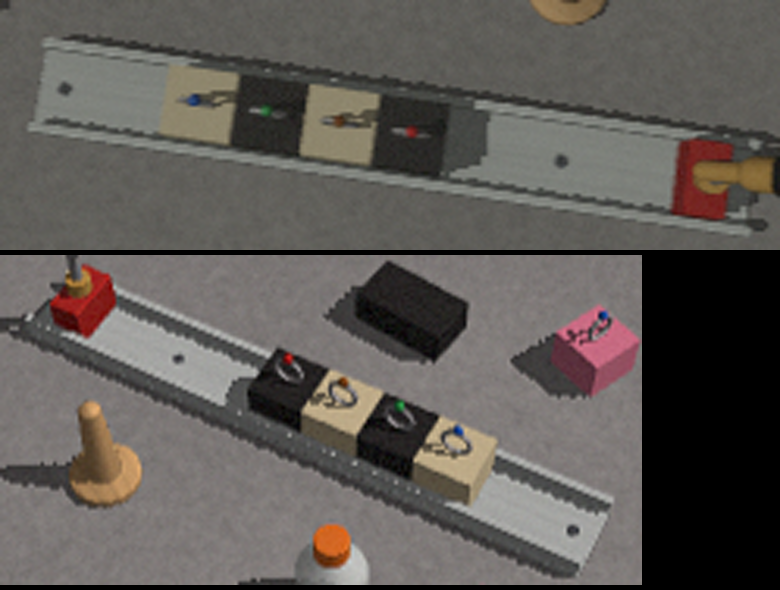

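The crop confirms it: block4 is the cream block with the blue stone at the rear of the row, with empty channel behind it. The pink ones are off the rail. Next is a two-view height check, the rail axis, and the stop gap.

```bash
cat > m2.py <<'E'
from m import *
print('----')
print('rear corners',tri((231.3,233.2),(328.4,208.9)),tri((233.8,211.4),(321.3,219.7)))
# rail ends/ wall outer corners: rear end, robot side & far side wall tops
f=lambda x,y:(180+x/3.12,190+y/3.125); g=lambda x,y:(170+x/3.132,150+(y-255)/3.143)
print('rail rear end', tri(f(30,127),g(612,500)),tri(f(46,42),g(578,572)))
print('stop face top', tri(f(673,213),g(115,290)),tri(f(679,140),g(84,333)), plane(t,*f(673,213),.038),plane(t,*f(679,140),.038))
print('blue stone', tri(f(194,100),g(459,431)))
for z,p in((.038,(231.3,233.2)),(.038,(233.8,211.4)),(.018,f(30,127)),(.018,f(46,42)),(.018,f(750,230))): print((plane(t,*p,z)*1000).round(1),(dep(t,*p)*1000).round(1))
E
python3 m2.py | sed -n '/----/,$p'
```

```text
----
rear corners (array([548.1, 147.9,  34.9]), np.float64(3.5)) (array([585.6, 143.8,  45.8]), np.float64(4.4))
rail rear end (array([552.4, 227.3,  15.6]), np.float64(4.0)) (array([604.2, 221.8,   5.4]), np.float64(2.3))
stop face top (array([ 510.9, -143.8,   22.2]), np.float64(2.5)) (array([ 552.3, -147.9,   19.3]), np.float64(3.4)) [ 0.51111771 -0.14126169  0.038     ] [ 0.55165172 -0.14499466  0.038     ]
blue stone (array([566.1, 127. ,  57.4]), np.float64(4.3))
[548.4 145.8  38. ] [550.5 150.3   6.9]
[587.2 142.8  38. ] [587.5 143.2  35.1]
[552.8 224.8  18. ] [553.  225.3  15.9]
[602.8 217.8  18. ] [603.2 218.4  15.3]
[ 502.8 -189.3   18. ] [ 502.8 -189.    19.2]
```

The heights check out: block tops about 38 mm, wall tops about 18 mm, ring stone about 57 mm. The rail heads about -97.2°. The rear face centre is near (0.5675, 0.144), and the gap to the stop is about 130 mm. I'm moving above the empty channel behind block4 with the fingers shut and the tool y axis across the rail.

Request:
carry_out --pt "1 2.73 0 0 0 2" --pt "1 2.73 0 0 0 2" --pt "1 2.73 0 0 0 2" --pt "1 2.73 0 0 0 2" --pt "1 2.73 0 0 0 2" --pt "1 2.73 0 0 0 2" --pt "1 2.73 0 0 0 2" --pt "1 2.73 0 0 0 2" --pt "1 2.73 0 0 0 2" --pt "1 2.73 0 0 0 2" --pt "1 2.73 0 0 0 2" --pt "1 2.73 0 0 0 2" --pt "1 2.73 0 0 0 2" --pt "1 2.73 0 0 0 2" --fingers 0

```text
clock: 1.32
ee_pos: [0.4315, -0.1975, 0.2054]
eef_rot: [-180.0, 0.0, 54.7]
wrist_force: [-0.3, -0.2, 0.1]
grip_width: 0.0038
gripper_force: 0.0
```

Request:
carry_out --pt "1 2.73 0 0 0 2" --pt "1 2.73 0 0 0 2" --pt "1 2.73 0 0 0 2" --pt "1 2.73 0 0 0 2" --pt "1 2.73 0 0 0 2" --pt "1 2.73 0 0 0 2" --pt "1 2.73 0 0 0 2" --pt "1 2.73 0 0 0 2" --pt "1 2.73 0 0 0 2" --pt "1 2.73 0 0 0 2" --pt "1 2.73 0 0 0 2" --pt "1 2.73 0 0 0 2" --pt "1 2.73 0 0 0 2" --pt "1 2.73 0 0 0 2" --pt "0 0 -3 0 0 0" --pt "0 0 -3 0 0 0" --pt "0 0 0 0 0 0"

```text
clock: 2.73
ee_pos: [0.5674, 0.1822, 0.1402]
eef_rot: [-179.5, 0.3, 82.7]
wrist_force: [-1.0, -0.5, -0.1]
grip_width: 0.0007
gripper_force: 0.0
```

Run:
```python
from h import *
d=snap('wrist','w1'); s=status.observe(); print(s['ee_pos'],s['eef_rot'],s['wrist_force'],s['joint_positions'].round(0),s['clock'])
h=cv2.cvtColor(d['color'],cv2.COLOR_RGB2HSV)
def proj(p):
    q=d['T'][:3,:3].T@(np.array(p)-d['T'][:3,3]);f=210/np.tan(np.radians(d['fovy'])/2)
    return (d['cx']+f*q[0]/-q[2],d['cy']+f*q[1]/q[2])
print('proj rear face top centre',proj([.5675,.1443,.038]),'tcp',proj(s['ee_pos']))
```

```text
[0.56889216 0.18232994 0.14277897] [-179.64570571    0.19674933   82.65528298] [-0.08463991 -0.19961918  0.24512562] [-11.  37. -15.  99.  12.  47. -39.] 2.7833
proj rear face top centre (np.float64(288.3937596971908), np.float64(249.04392951197596)) tcp (np.float64(283.3782549351796), np.float64(259.9485363353781))
```

View pics/w1.png

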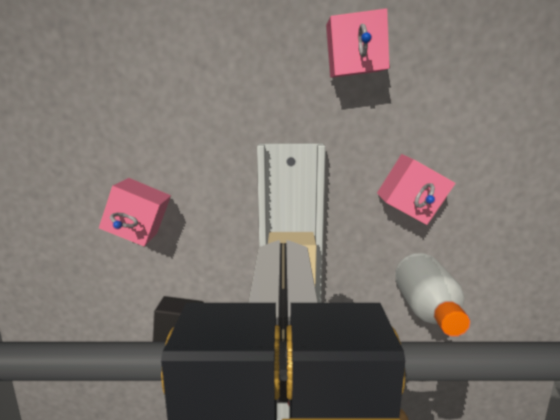

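The wrist view shows block4's rear top edge at row ~233, cols 268–317, with open rail behind it. The rail walls' rear ends are at cols 258–265 and 318–325, row 145. The pink ones, bottle and spare block are clear of the rail. Now refining.

Run:
```python
from h import *
d=load('w1')
h=cv2.cvtColor(d['color'],cv2.COLOR_RGB2HSV)
m=cv2.inRange(h,(12,60,100),(32,255,255))[215:300,240:335]; ys,xs=np.nonzero(m)
print('cream x',xs.min()+240,xs.max()+240,'y',ys.min()+215)
for n,u,v,z in(('rear L',268,233.5,.038),('rear R',317,233.5,.038),('endL',258,146,.018),('endR',325,145,.018),('wall L low',259.5,245,.018),('wall R low',326,245,.018)):
    print(n,(plane(d,u,v,z)*1000).round(1),(dep(d,u,v+2)*1000).round(1))
```

```text
cream x 268 315 y 232
rear L [552.5 160.   38. ] [549.  146.3   5.4]
rear R [592.5 155.1  38. ] [593.1 146.   19.1]
endL [552.9 229.7  18. ] [552.8 228.2  18.8]
endR [607.7 223.6  18. ] [609.  219.8   1.7]
wall L low [541.6 142.9  18. ] [558.5 194.4 150.8]
wall R low [600.2 135.7  18. ] [6.012e+02 1.264e+02 6.000e-01]
```

Row 233 is the foot of the rear face (depth z≈5 mm), so the rear face is at y≈0.1445, agreeing with the top view. The rail axis there is at x≈0.569. I'm shifting +3 mm in x and lowering into the channel behind block4.

Request:
carry_out --pt "0.3 0 -1.5 0 0 0" --pt "0 0 -2 0 0 0" --pt "0 0 -2 0 0 0" --pt "0 0 -2 0 0 0" --pt "0 0 -1.5 0 0 0" --pt "0 0 -1 0 0 0" --pt "0 0 -1 0 0 0" --pt "0 0 -0.5 0 0 0" --pt "0 0 0 0 0 0" --pt "0 0 0 0 0 0" --pt "0 0 0 0 0 0" --pt "0 0 0 0 0 0"

```text
clock: 3.78
ee_pos: [0.575, 0.1836, 0.0313]
eef_rot: [179.9, -0.0, 82.6]
wrist_force: [0.1, 0.6, 0.1]
grip_width: 0.0004
gripper_force: 0.0
```

Run:
```python
from h import *
s=status.observe(); print(s['ee_pos'],s['eef_rot'],s['wrist_force'])
d=snap('wrist','w2');snap('scene','s2');snap('top','t2')
a=d['color'][100:330,180:420];b=load('s2')['color'][150:270,210:390];o=np.zeros((400,800,3),np.uint8)
o[:383,:400]=cv2.resize(a,(400,383));o[:266,400:]=cv2.resize(b,(400,266),interpolation=cv2.INTER_CUBIC)
cv2.imwrite('pics/c2.png',o[:,:,::-1])
```

```text
[0.57499955 0.18357477 0.03132421] [ 1.79925340e+02 -3.98716409e-02  8.26240315e+01] [0.14569286 0.55373121 0.09896001]
```

View pics/c2.png

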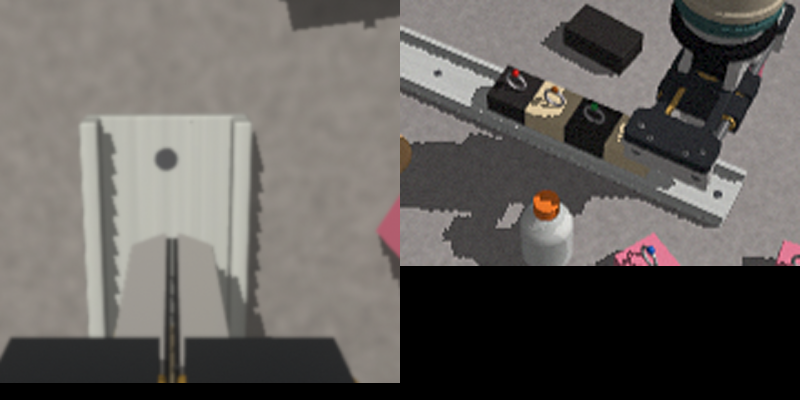

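The wrist crop shows the fingers centred between the walls (tip cols 130–213, walls 105–235, crop pixels). The scene crop shows the hand behind block4 with nothing touched. I'm lowering to push height and closing up gently.

Request:
carry_out --pt "0 0 -0.6 0 0 0" --pt "0 0 -0.6 0 0 0" --pt "0 0 -0.4 0 0 0" --pt "0 0 0 0 0 0" --pt "0 0 0 0 0 0" --pt "-0.076 -0.595 0 0 0 0" --pt "-0.076 -0.595 0 0 0 0" --pt "-0.076 -0.595 0 0 0 0" --pt "-0.05 -0.4 0 0 0 0" --pt "-0.025 -0.2 0 0 0 0" --pt "0 0 0 0 0 0" --pt "0 0 0 0 0 0"

```text
clock: 4.93
ee_pos: [0.5715, 0.1594, 0.0146]
eef_rot: [180.0, -0.0, 82.6]
wrist_force: [-0.2, -0.1, -0.1]
grip_width: 0.0006
gripper_force: 0.0
```

Request:
carry_out --pt "-0.025 -0.2 0 0 0 0" --pt "-0.025 -0.2 0 0 0 0" --pt "-0.025 -0.2 0 0 0 0" --pt "-0.025 -0.2 0 0 0 0" --pt "-0.025 -0.2 0 0 0 0" --pt "-0.025 -0.2 0 0 0 0" --pt "-0.025 -0.2 0 0 0 0" --pt "-0.025 -0.2 0 0 0 0"

```text
clock: 5.6
ee_pos: [0.5695, 0.1437, 0.0146]
eef_rot: [180.0, -0.0, 82.6]
wrist_force: [0.4, 2.4, -0.8]
grip_width: 0.0007
gripper_force: 1.5
```

Contact, with a steady 2.4 N friction load. Pushing on at constant speed.

Request:
carry_out --pt "-0.038 -0.3 0 0 0 0" --pt "-0.038 -0.3 0 0 0 0" --pt "-0.038 -0.3 0 0 0 0" --pt "-0.038 -0.3 0 0 0 0" --pt "-0.038 -0.3 0 0 0 0" --pt "-0.038 -0.3 0 0 0 0" --pt "-0.038 -0.3 0 0 0 0" --pt "-0.038 -0.3 0 0 0 0" --pt "-0.038 -0.3 0 0 0 0" --pt "-0.038 -0.3 0 0 0 0" --pt "-0.038 -0.3 0 0 0 0" --pt "-0.038 -0.3 0 0 0 0" --pt "-0.038 -0.3 0 0 0 0" --pt "-0.038 -0.3 0 0 0 0" --pt "-0.038 -0.3 0 0 0 0" --pt "-0.038 -0.3 0 0 0 0" --pt "-0.038 -0.3 0 0 0 0" --pt "-0.038 -0.3 0 0 0 0" --pt "-0.025 -0.2 0 0 0 0" --pt "-0.025 -0.2 0 0 0 0"

```text
clock: 7.27
ee_pos: [0.5621, 0.0853, 0.0145]
eef_rot: [180.0, -0.0, 82.6]
wrist_force: [1.1, 3.6, 1.6]
grip_width: 0.0005
gripper_force: 2.0
```

Run:
```python
from h import *
s=status.observe(); print(s['ee_pos'],s['eef_rot'],s['wrist_force'])
d=snap('top','t3');b=snap('scene','s3')
o=np.zeros((600,780,3),np.uint8)
o[:250]=cv2.resize(d['color'][190:270,180:430],(780,250),interpolation=cv2.INTER_CUBIC);o[255:585,:642]=cv2.resize(b['color'][150:255,170:375],(642,330),interpolation=cv2.INTER_CUBIC)
cv2.imwrite('pics/c3.png',o[:,:,::-1])
```

```text
[0.56205692 0.08532719 0.01453732] [ 1.79992409e+02 -1.03112294e-02  8.26225377e+01] [1.13675958 3.64412061 1.57760265]
```

View pics/c3.png

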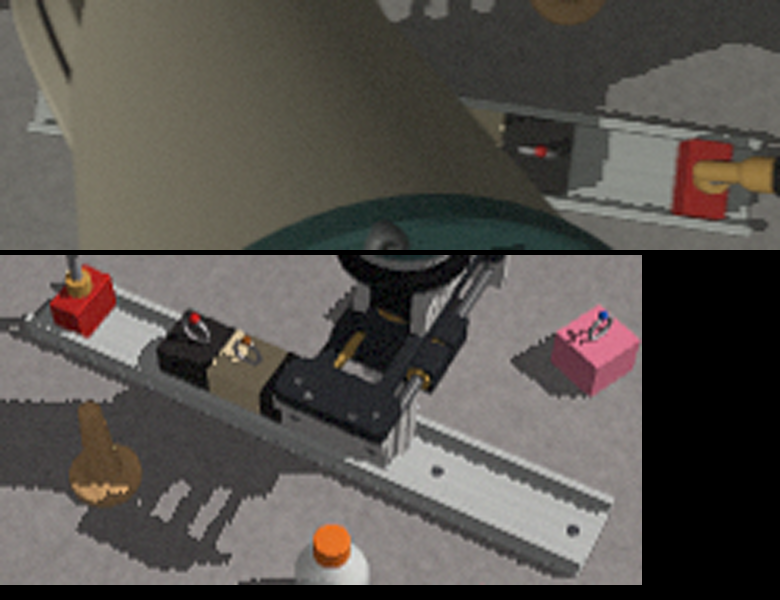

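The row is still closed up, with about 60 mm left to the stop (top-crop cols 573→677). Continuing, slowing towards the end.

Request:
carry_out --pt "-0.038 -0.3 0 0 0 0" --pt "-0.038 -0.3 0 0 0 0" --pt "-0.038 -0.3 0 0 0 0" --pt "-0.038 -0.3 0 0 0 0" --pt "-0.038 -0.3 0 0 0 0" --pt "-0.038 -0.3 0 0 0 0" --pt "-0.038 -0.3 0 0 0 0" --pt "-0.038 -0.3 0 0 0 0" --pt "-0.038 -0.3 0 0 0 0" --pt "-0.038 -0.3 0 0 0 0" --pt "-0.038 -0.3 0 0 0 0" --pt "-0.038 -0.3 0 0 0 0" --pt "-0.038 -0.3 0 0 0 0" --pt "-0.038 -0.3 0 0 0 0" --pt "-0.025 -0.2 0 0 0 0" --pt "-0.013 -0.1 0 0 0 0" --pt "-0.013 -0.1 0 0 0 0" --pt "-0.013 -0.1 0 0 0 0"

```text
clock: 8.87
ee_pos: [0.5561, 0.0386, 0.0145]
eef_rot: [180.0, -0.0, 82.6]
wrist_force: [0.6, 4.8, 2.8]
grip_width: 0.0002
gripper_force: 2.4
```

Request:
carry_out --pt "-0.013 -0.1 0 0 0 0" --pt "-0.013 -0.1 0 0 0 0" --pt "-0.013 -0.1 0 0 0 0" --pt "-0.013 -0.1 0 0 0 0" --pt "-0.013 -0.1 0 0 0 0" --pt "-0.013 -0.1 0 0 0 0"

```text
clock: 9.37
ee_pos: [0.5553, 0.0325, 0.0145]
eef_rot: [180.0, -0.0, 82.6]
wrist_force: [0.1, 4.8, 2.8]
grip_width: 0.0002
gripper_force: 2.5
```

Request:
carry_out --pt "-0.013 -0.1 0 0 0 0" --pt "-0.013 -0.1 0 0 0 0" --pt "-0.013 -0.1 0 0 0 0" --pt "-0.013 -0.1 0 0 0 0" --pt "-0.013 -0.1 0 0 0 0"

```text
clock: 9.78
ee_pos: [0.5546, 0.0275, 0.0145]
eef_rot: [180.0, -0.0, 82.6]
wrist_force: [1.1, 4.9, 2.4]
grip_width: 0.0004
gripper_force: 2.5
```

Request:
carry_out --pt "-0.013 -0.1 0 0 0 0" --pt "-0.013 -0.1 0 0 0 0" --pt "-0.013 -0.1 0 0 0 0"

```text
clock: 10.03
ee_pos: [0.5543, 0.0245, 0.0145]
eef_rot: [180.0, -0.0, 82.6]
wrist_force: [1.3, 4.4, 3.6]
grip_width: 0.0001
gripper_force: 2.5
```

Request:
carry_out --pt "-0.013 -0.1 0 0 0 0" --pt "-0.013 -0.1 0 0 0 0" --pt "-0.013 -0.1 0 0 0 0"

```text
clock: 10.28
ee_pos: [0.5539, 0.0216, 0.0145]
eef_rot: [180.0, -0.0, 82.6]
wrist_force: [0.4, 8.3, 3.1]
grip_width: 0.0005
gripper_force: 4.3
```

Run:
```python
from h import *
s=status.observe(); print(s['ee_pos'],s['wrist_force'])
d=snap('top','t4');b=snap('scene','s4')
o=np.zeros((600,780,3),np.uint8)
o[:250]=cv2.resize(d['color'][220:270,330:486],(780,250),interpolation=cv2.INTER_CUBIC);o[255:585,:642]=cv2.resize(b['color'][140:205,160:286],(642,330),interpolation=cv2.INTER_CUBIC)
cv2.imwrite('pics/c4.png',o[:,:,::-1])
```

```text
[0.55388022 0.02159735 0.01451237] [0.36473179 8.27082098 3.05977269]
```

View pics/c4.png

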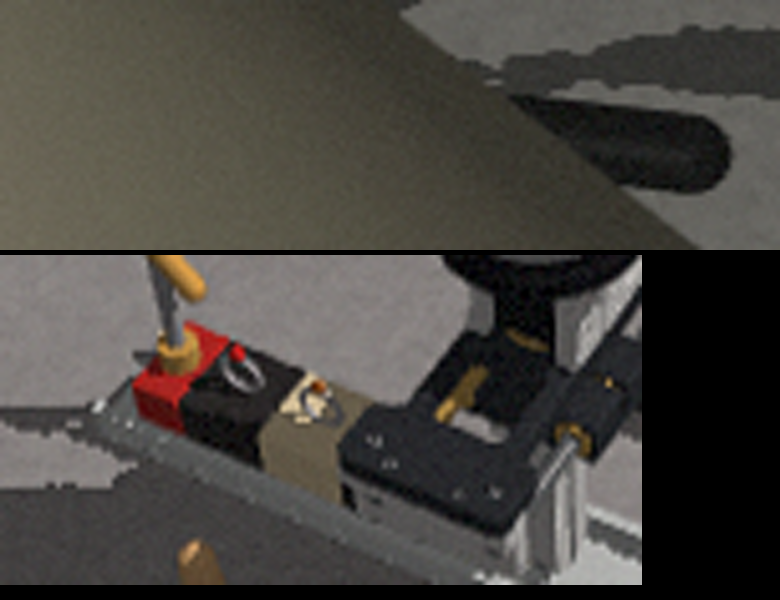

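Block1 meets the red stop (scene crop, col ~185–200) and the force has started to rise. I'll press a little further to close everything up.

Request:
carry_out --pt "-0.006 -0.05 0 0 0 0" --pt "-0.006 -0.05 0 0 0 0" --pt "0 0 0 0 0 0"

```text
clock: 10.63
ee_pos: [0.5539, 0.0217, 0.0145]
eef_rot: [180.0, -0.1, 82.7]
wrist_force: [0.4, 6.8, 3.0]
grip_width: 0.0007
gripper_force: 3.5
```

Request:
carry_out --pt "-0.006 -0.05 0 0 0 0" --pt "0 0 0 0 0 0" --pt "0 0 0 0 0 0"

```text
clock: 10.88
ee_pos: [0.5539, 0.0217, 0.0145]
eef_rot: [180.0, -0.1, 82.7]
wrist_force: [0.8, 7.9, 3.7]
grip_width: 0.0003
gripper_force: 3.9
```

Request:
carry_out --pt "-0.013 -0.1 0 0 0 0" --pt "-0.013 -0.1 0 0 0 0" --pt "-0.013 -0.1 0 0 0 0" --pt "-0.013 -0.1 0 0 0 0" --pt "0 0 0 0 0 0" --pt "0 0 0 0 0 0"

```text
clock: 11.38
ee_pos: [0.5539, 0.0216, 0.0146]
eef_rot: [179.9, -0.4, 82.8]
wrist_force: [0.7, 14.0, 1.9]
grip_width: 0.0003
gripper_force: 7.2
```

Force is up to 14 N with no movement, so the row is home. I'm backing off along the rail, raising, and clearing the view.

Request:
carry_out --pt "0.025 0.2 0 0 0 0" --pt "0.025 0.2 0 0 0 0" --pt "0.025 0.2 0 0 0 0" --pt "0.038 0.3 0 0 0 0" --pt "0.063 0.5 0 0 0 0" --pt "0.1 0.8 0 0 0 0" --pt "0.1 0.8 0 0 0 0" --pt "0.1 0.8 0 0 0 0" --pt "0.1 0.8 0 0 0 0" --pt "0 0 0 0 0 0" --pt "0 0 1 0 0 0" --pt "0 0 2 0 0 0" --pt "0 0 3 0 0 0" --pt "0 0 3 0 0 0" --pt "0 0 3 0 0 0" --pt "0 0 3 0 0 0" --pt "0 0 3 0 0 0" --pt "0 2 0 0 0 0" --pt "0 3 0 0 0 0" --pt "0 3 0 0 0 0"

```text
clock: 13.05
ee_pos: [0.5594, 0.1409, 0.1962]
eef_rot: [179.9, 0.0, 82.4]
wrist_force: [0.1, 0.3, -1.0]
grip_width: 0.0009
gripper_force: 0.0
```

Request:
carry_out --pt "0 3 0 0 0 0" --pt "0 3 0 0 0 0" --pt "0 3 0 0 0 0" --pt "0 3 0 0 0 0" --pt "0 3 0 0 0 0" --pt "0 3 0 0 0 0" --pt "0 3 0 0 0 0" --pt "0 0 0 0 0 0" --pt "0 0 0 0 0 0" --pt "0 0 0 0 0 0"

```text
clock: 13.88
ee_pos: [0.5591, 0.3504, 0.1946]
eef_rot: [180.0, 0.1, 82.6]
wrist_force: [0.4, -0.7, -0.2]
grip_width: 0.0005
gripper_force: 0.0
```

Run:
```python
from h import *
s=status.observe(); print(s['ee_pos'],s['wrist_force'],s['clock'])
d=snap('top','t5');b=snap('scene','s5')
o=np.zeros((600,780,3),np.uint8)
o[:260]=cv2.resize(d['color'][205:265,270:450],(780,260),interpolation=cv2.INTER_CUBIC);o[265:,:780]=cv2.resize(b['color'][140:231,160:372],(780,335),interpolation=cv2.INTER_CUBIC)
cv2.imwrite('pics/c5.png',o[:,:,::-1])
a=cv2.absdiff(d['color'],load('top0')['color']).max(2)
for n,(u,v) in dict(bottle=(265,158),cone=(361,186),spare=(283,292),p1=(154,183),p2=(220,163),p3=(208,296)).items(): print(n,(a[v-14:v+14,u-14:u+14]>40).sum())
```

```text
[0.5591137  0.35039388 0.19461991] [ 0.35481148 -0.66022328 -0.19437788] 13.8833
bottle 143
cone 182
spare 0
p1 0
p2 0
p3 0
```

View pics/c5.png

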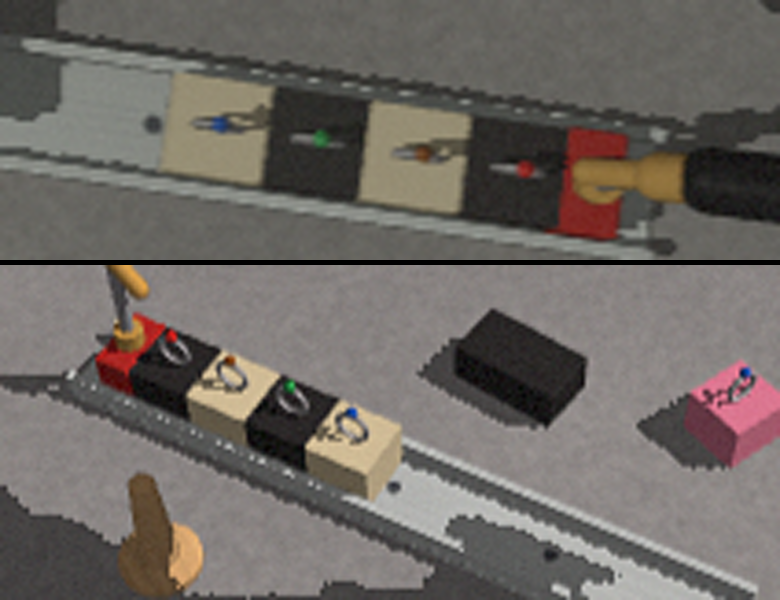

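The four blocks stand closed up against the red stop in both views, upright and in order. The spare and pink blocks are unchanged. The pixel changes around the bottle and cone fit the arm's shadow, and neither was reached for. The hand is well clear, so I'm handing in.

```bash
python3 -c "
from workcell import manip
print(manip.hand_in())"
```

```text
the job is handed in; nothing more can be done
None
```

The row of four blocks is pushed fully home against the red stop with no visible gaps, the hand is clear, and the job was handed in at about 14 s of the 35 s limit.

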